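# Pull the filter from the cold-light source and hold it to the light

### The arm

A 6-joint arm with a two-finger parallel gripper is mounted at the origin on the work surface. World frame = base frame: x ahead of the robot, y to its left, z up, the work surface at z = 0. Lengths are in mm, angles in rad, forces in N, time in s.
With the tool pointing down it reaches from about 300 to 775 mm from the base axis. Payload 14.6 kg.
Tool frame: the origin (TCP) lies on the centre line of the jaws, within the pads' length; the fingertips stand 8 mm ahead of it and the grasp point (between the pads) lies 11 mm behind it; z points along the fingers, y is the direction in which the jaws open and shut (so a half turn about z gives the same grasp; the last joint's range is limited). The gripper opens to 94 mm and grips with 3 to 60 N. Pads are 16 mm wide; open, the fingers measure 119 mm over their backs; the gripper's body (75 mm by 177 mm) begins 78 mm behind the grasp point.
Start: joints at [-1.292, 0.3, 1.521, -0, 1.321, -0.067], TCP at [186.415, -517.435, 213.446] pointing down, gripper open.
Joint ranges: [-3.03, 3.03], [-0.79, 2.21], [0.23, 2.52], [-1.04, 4.18], [0, 3.07], [-2.55, 2.55]. Speed limits (rad/s): [2.22, 2.22, 2.57, 3.14, 3.14, 3.14].

### API

Orientations are given as [roll, pitch, yaw] about the fixed x, y, z axes, in that order (R = Rz(yaw) Ry(pitch) Rx(roll)).
In Python, from cell import read_state, cams, manip gives the robot as it stands.
- The arm moves only by the shell command python3 -m handwheel 'ROWS' [OPENING] [FORCE]. ROWS is JSON, a list of rows, each a list of 4 numbers: the shift along the tool's x, y, z in m, then the turn about the tool's z in degrees. In form: [[dx, dy, dz, turn], ...]. A call has 1 to 5 rows; each row is the pose to reach, as a shift and turn from the pose measured when the call began, along the tool's axes at that moment; what a row does not reach only later rows make up. A row lasts 1/8 s, in which the tool goes at most 62.5 mm and 10.7 degrees, less where a joint would pass 70% of its speed; a pose out of reach is approached as far as the arm can. A call with a gripper value outside its range is refused whole. OPENING is the closure, from 0 (fully open) to 1 (shut), set as the call begins (- or left out, the last holds). The fingers move at their own pace and stop on an object; FORCE is the grip in N (left out, the last holds). Time passes only in rows, so rows that repeat a pose let the fingers close. It gives the time, the measured TCP pose, the force and the opening at its end, in the units of the state.
- read_state(): the state, without advancing time (a new reading comes with each control period).
- cams.camera(name): name is "scene" or "side" or "wrist"; returns the picture (384x512x3 uint8, red, green, blue); there is no depth.
- cams.get_calibration(name): a dict with "vertical_fov" (degrees; the focal length in pixels is half the picture's height over the tangent of half this angle, whatever the lens; pixels are square), "cx", "cy" (the principal point, pixels), "R" (3x3) and "t" (3): a world point X has camera coordinates R X + t. Camera axes: x right, y down, z forward; pixel columns grow to the right and rows downward; lengths in mm; the calibration is good to about 2 mm. The wrist camera is an equidistant fisheye: a pixel r from the principal point sees the ray r / f radians off the axis. A picture is of the moment at which its call begins: read the wrist's pose just before it. get_calibration takes no time and is no camera call; for the wrist camera it gives the pose at the moment of the call.
- manip.sign_off(): hands the job in, once; it reports no verdict.
The state is a dict: "clock": time; "joints": joint angles; "qd": joint speeds; "effort": joint torques, N m; "eef_pos": TCP position; "eef_rot": TCP orientation; "wrist_force": force on the tool from outside, world axes, zero at the start; "moment": the same for the moment, N m; "finger_gap": finger opening in mm.
Only numpy, scipy, OpenCV 4.12 (cv2) and the standard library are available. Lean on these libraries where they do the work, as an engineer would, in place of code of your own. Each camera call takes 0.05 s, during which the arm holds its last target. There are 200 camera calls.

### The job

Pull the blue filter from the cold-light source to check it for cracks: turn the red clamp knob a quarter turn anticlockwise to its stop, fold the black cover right back by its yellow lip, and draw the filter holder up out of its slot by the orange tab, keeping the fingers off the glass. Hold it over the lit panel, the glass about a hand's breadth above it and tipped halfway between upright and flat so that light shines through, and finish still holding it there, motionless. Leave clamp and cover open and do not push the dishes or other loose things about.

Things in the scene. Friction and masses are not known exactly. Their poses are not given: they have to be found in the camera images.
- lamp: cold-light source, beige box fixed on the bench, 200 (x) by 160 (y) by 105 high; origin at the centre of its underside, x to its rear (charcoal front with light port faces -x), y to its left, z up. Flat deck at z=105. In its frame: clamp axis at (-10, -47), centre of the filter slot (12 by 62 along y) at (-10, 35), cover hinge line along y at x=24, z=105
- clamp_grip (a point): point on the clamp's vertical axis, 26 above the deck, in the red knob; axes as the lamp's. The knob is a bar 44 long, 10 thick, 15.5 to 35.5 above the deck, parallel to the steel clamp arm below it (14 wide, 42 from axis to tip, 5 to 10 above the deck) that turns with it
- clamp (a joint): angle of clamp knob and arm, rad. 0: arm and bar along the lamp's +y, arm tip 1 above the ear of the filter holder, blocking it. Grows anticlockwise seen from above to the stop at 1.57 (arm to the lamp's front, -x), holder free. Friction 0.08 N m; stays where it is left
- cover_lip (a point): grip point on the yellow lip of the black cover, 22 out from the cover's front wall; moves and turns with the cover. Lip 28 wide (y), 8 thick (z), sticks 30 out of the front wall at its upper edge. Shut, the cover is a hood 68 (x) by 78 (y) by 32 high on the deck; this point then lies 90 in front of the hinge line, 28 above the deck
- cover_hinge (a point): middle of the cover's hinge line, at deck height (z=105) behind the slot; the line runs along the lamp's y; axes as the lamp's
- cover (a joint): opening angle of the cover, rad: 0 shut, grows as the lip rises and swings back to the rear, stop at 1.6 (standing on its rear wall, 34 behind the slot centre). The hinge is stiff (0.05 N m): the cover stays at any angle
- holder: filter holder, loose, about 90 g, dark steel, hangs in the slot by its flange, hidden under the cover but for the flange's ear. Origin: slot centre, underside of the flange (deck height when seated); z up, y along the slot, x normal to the glass. Flange 24 (x), 4 thick, y=-48 (ear, clamp side) to 34. Orange tab on it 10 (x) by 30 (y), z=4 to 26. Frame below 6 (x) by 56 (y), to z=-62
- glass: the blue glass of the filter, fixed in the holder, 42 (y) by 44 (z) by 4 thick (x); origin at its centre, 32 below the holder's origin; same axes as the holder, x is its normal
- panel: the lit light panel, fixed, 290 (x) by 210 (y) by 12 high with an aluminium rim; lit area 268 by 188; origin at the centre of its underside, z up; its top is at z=12. The three dishes stand on its far (+x) end
- dish_a: lidded round specimen dish, diameter 57, 14 tall, standing on the far end of the light panel; origin at the centre of its underside
- dish_b: lidded round specimen dish, diameter 57, 14 tall, standing on the far end of the light panel; origin at the centre of its underside
- dish_c: lidded round specimen dish, diameter 57, 14 tall, standing on the far end of the light panel; origin at the centre of its underside
- forceps: steel forceps lying between lamp and panel, about 125 long (x), 16 wide, 7 high; origin at the underside of their middle
- jar: small amber sample jar with white cap, diameter 40, 55 high; origin at the centre of its underside
- beaker: empty glass beaker, diameter 68, 90 high; origin at the centre of its underside
- wash_bottle: white wash bottle with blue cap, diameter 64, 170 high; origin at the centre of its underside

How it is judged:
By the outcome, as a careful person would: the job done as asked, in the order asked, and still so for the second after the job is handed in, while the arm keeps its last pose, push and grip.
It also fails if it takes over 67 s, if anything falls off the work surface, if the arm or the gripper's body presses on something with over 40 N, if the wrist force passes 120 N, or if a joint passes its speed limit or range.

## Working session

There is one attempt and no reset: what is moved stays moved. The work goes in short steps, Python scripts to look and compute and a shell command to move; the robot and the scene stay as the last step left them, time stands still between calls to the robot, and variables do not carry over. Pictures are saved under pics/ and viewed, about 8 in all and at most 12, crops included, and the job is handed in when it is done.

```bash
ls; mkdir -p pics
python3 - <<'E'
from cell import read_state, cams, manip
import cv2,numpy as np
s=read_state();print(s)
for n in ["scene","side"]:
    c=cams.get_calibration(n);print(n,c)
    cv2.imwrite(f"pics/{n}0.png",cams.camera(n)[:,:,::-1])
a=cv2.imread("pics/scene0.png");b=cv2.imread("pics/side0.png")
cv2.imwrite("pics/s0.png",cv2.resize(a,(800,600),interpolation=cv2.INTER_CUBIC))
cv2.imwrite("pics/d0.png",cv2.resize(b,(800,600),interpolation=cv2.INTER_CUBIC))
E
```

```text
pics
{'clock': 0.0, 'joints': array([-1.29159529e+00,  3.00425881e-01,  1.52161672e+00, -1.30549088e-06,
        1.32071066e+00, -6.66150373e-02]), 'qd': array([-5.24054955e-04, -4.00533060e-04, -1.54825589e-03,  1.78195888e-03,
        3.11193357e-04,  8.31617709e-05]), 'effort': array([ 3.95545110e-03, -5.31799042e+01, -3.52732301e+01,  7.10448856e-02,
        2.44151638e-02, -7.27156839e-05]), 'eef_pos': array([ 186.34478386, -517.18229501,  212.89605871]), 'eef_rot': array([-3.14043453e+00, -7.59952595e-05,  3.45816357e-01]), 'wrist_force': array([-0.26834257,  0.64072381, -0.70466419]), 'moment': array([-0.06323413,  0.00210048, -0.01974684]), 'finger_gap': 94.24880895504187}
scene {'vertical_fov': 45.677887480291915, 'cx': 252.03524783682428, 'cy': 190.5264139278913, 'R': array([[ 0.56436906,  0.82545698,  0.01040873],
       [ 0.68743873, -0.46294945, -0.55955857],
       [-0.45707282,  0.32295291, -0.82872544]]), 't': array([-335.63551567, -329.57397599, 1854.32415434])}
side {'vertical_fov': 51.029421399972264, 'cx': 250.97802625906255, 'cy': 194.01570008762576, 'R': array([[-0.85778656, -0.51388287,  0.01125182],
       [-0.29557385,  0.47523396, -0.82872721],
       [ 0.42052147, -0.71419681, -0.55953964]]), 't': array([ 492.01850374,  231.24761992, 1077.2424066 ])}
```

View pics/s0.png

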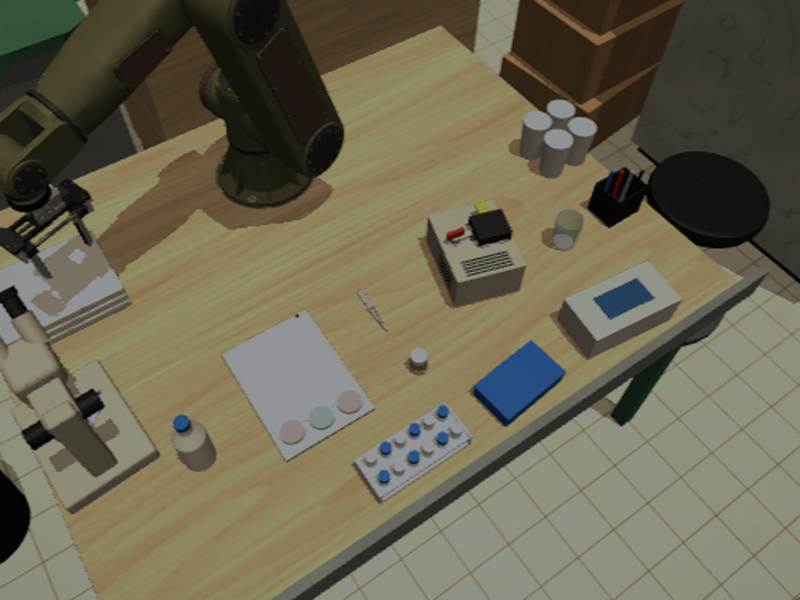

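View pics/d0.png

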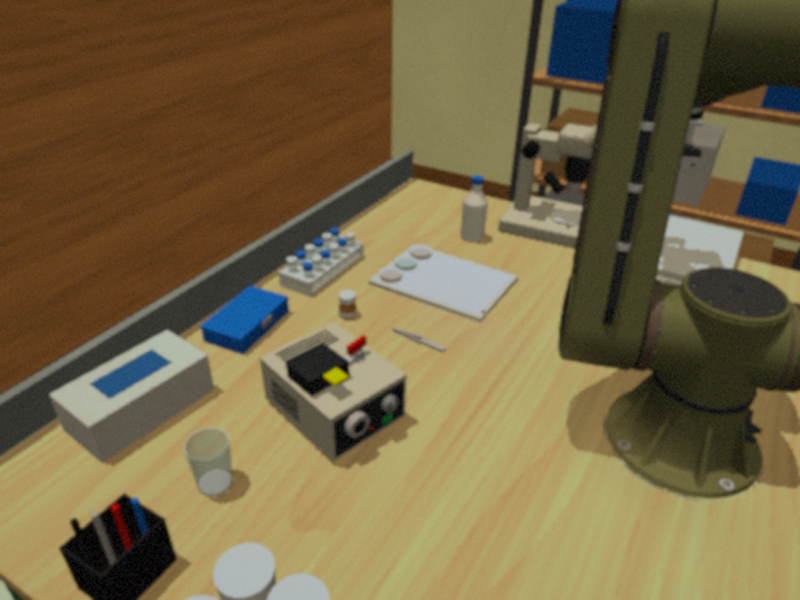

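The scene view shows the lamp at about (475,250) with the knob at (455,235) and the lip at (482,207). The panel is at (298,385) with the dishes on its near edge in the picture. The side view agrees. Next I'll triangulate the coloured parts and pick corners on enlarged crops.

```bash
cat > h.py <<'E'
import numpy as np,cv2
from cell import cams,read_state
def ray(n,u,v,c=None):
    c=c or cams.get_calibration(n);f=192/np.tan(np.radians(c["vertical_fov"]/2))
    d=np.array([(u-c["cx"])/f,(v-c["cy"])/f,1.])
    if n=="wrist":
        r=np.hypot(d[0],d[1]);d=np.array([d[0]/r*np.sin(r),d[1]/r*np.sin(r),np.cos(r)])
    R=np.array(c["R"]);t=np.array(c["t"]);return -R.T@t,R.T@d/np.linalg.norm(d)
def onz(n,u,v,z,c=None):
    o,d=ray(n,u,v,c);return o+d*(z-o[2])/d[2]
def tri(rs):
    A=np.zeros((3,3));b=np.zeros(3)
    for o,d in rs:
        P=np.eye(3)-np.outer(d,d);A+=P;b+=P@o
    X=np.linalg.solve(A,b);return X,[np.linalg.norm((np.eye(3)-np.outer(d,d))@(X-o)) for o,d in rs]
def mask(im,col):
    h=cv2.cvtColor(im,cv2.COLOR_RGB2HSV);H,S,V=cv2.split(h)
    return {"red":((H<6)|(H>174))&(S>170)&(V>70),"yellow":(H>24)&(H<34)&(S>190)&(V>90),"orange":(H>6)&(H<16)&(S>190)&(V>110)}[col]
def blobs(im,col,amin=8):
    n,l,s,c=cv2.connectedComponentsWithStats(mask(im,col).astype(np.uint8))
    return [(s[i,4],c[i].round(1),l==i) for i in range(1,n) if s[i,4]>=amin]
E
python3 - <<'E'
from h import *
cr=[]
for n,(x,y) in {"scene":(255,115),"side":(160,200)}.items():
    im=cv2.imread(f"pics/{n}0.png")[:,:,::-1]
    for col in("red","yellow"):
        print(n,col,[(a,c) for a,c,_ in blobs(im,col)])
    cr.append(cv2.resize(im[y:y+100,x:x+105,::-1],(420,400) if 0 else (400,381),interpolation=cv2.INTER_CUBIC))
cv2.imwrite("pics/crop.png",np.hstack(cr))
for u,v in [(222,355),(297,313),(373,405),(290,458)]: print(onz("scene",u*.64,v*.64,12).round())
for n,u,v,z in [("scene",292,432,14),("scene",321,416,14),("scene",349,401,14),("scene",373,310,3),("scene",419,355,55),("scene",566,240,0)]: print(onz(n,u*.64,v*.64,z).round())
E
```

```text
scene red [(np.int32(37), array([291.5, 148.7]))]
scene yellow []
side red [(np.int32(54), array([227.4, 220.8])), (np.int32(131), array([ 76.9, 335.5]))]
side yellow [(np.int32(114), array([214. , 240.1]))]
[ 439. -342.   12.]
[ 435. -154.   12.]
[ 719. -137.   12.]
[ 723. -336.   12.]
[ 678. -306.   14.]
[ 681. -239.   14.]
[ 685. -174.   14.]
[519.  -5.   3.]
[695.  -5.  55.]
[610. 498.   0.]
```

View pics/crop.png

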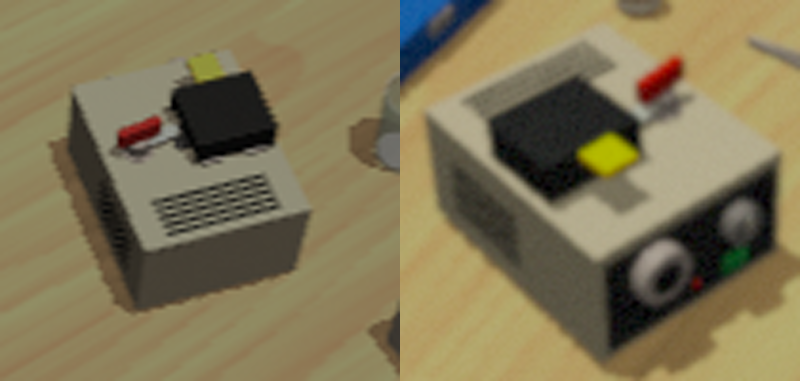

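The crop shows the deck corners, the knob and the lip clearly in both views.

Run:
```python
from h import *
k=105/400
S=lambda u,v:("scene",255+u*k,115+v*k)
D=lambda u,v:("side",160+(u-400)*k,200+v*k)
P={"FR":(S(72,88),D(780,152)),"RR":(S(145,250),D(600,27)),"RL":(S(310,210),D(428,110)),"FL":(S(232,52),D(600,262)),"knob":(S(139,133),D(661,79)),"lip":(S(205,68),D(608,154))}
for q,(a,b) in P.items():
    X,e=tri([ray(*a),ray(*b)]);print(q,X.round(1),np.round(e,1),onz(*a,105).round(),onz(*b,105).round())
    P[q]=X
c=np.mean([P[q] for q in("FR","RR","RL","FL")],0)
x=P["RR"]+P["RL"]-P["FR"]-P["FL"];y=P["FL"]+P["RL"]-P["FR"]-P["RR"]
print(c,np.linalg.norm(x)/2,np.linalg.norm(y)/2,np.degrees([np.arctan2(x[1],x[0]),np.arctan2(-y[0],y[1])]))
w=np.arctan2(x[1]-y[0],x[0]+y[1]);R=np.array([[np.cos(w),-np.sin(w)],[np.sin(w),np.cos(w)]])
print(w)
for q,p in {"knob":(-10,-47),"lip":(-66,35),"slot":(-10,35)}.items(): print(q,c[:2]+R@p)
```

```text
FR [425.8 207.7 101.1] [1.8 1.8] [430. 206. 105.] [422. 210. 105.]
RR [615.  152.  100.8] [0.5 0.5] [618. 150. 105.] [611. 156. 105.]
RL [661.6 300.  101.5] [3. 3.] [665. 300. 105.] [656. 301. 105.]
FL [472.2 360.3 100.6] [5. 5.] [479. 360. 105.] [466. 360. 105.]
knob [520.9 211.7 128.2] [2.2 2.2] [509. 226. 105.] [536. 185. 105.]
lip [499.3 304.7 137.2] [1.5 1.5] [480. 326. 105.] [521. 274. 105.]
[543.64681141 254.98538682 101.00411501] 197.98799334145986 157.3364458153015 [-17.02292985 -17.17618485]
-0.29829056915867047
knob [520.27573415 212.99976134]
lip [490.84738825 307.83631788]
slot [544.37444306 291.37866302]
```

```bash
cat >> h.py <<'E'
LC=np.array([543.6,255.]);LW=-0.298
def L(x,y):
    c,s=np.cos(LW),np.sin(LW);return LC+np.array([c*x-s*y,s*x+c*y])
def goto(x,y,z,yawdeg=None):
    s=read_state();w=s["eef_rot"][2];p=s["eef_pos"];d=np.array([x,y,z])-p
    t=0 if yawdeg is None else -((yawdeg-np.degrees(w)+180)%360-180)
    print("t%.2f"%s["clock"],p.round(1),"yaw",np.degrees(w).round(1),"F",s["wrist_force"].round(1),"gap",s["finger_gap"].round(1),"q6 %.2f"%s["joints"][5])
    print("  rows: dx %.4f dy %.4f dz %.4f turn %.1f"%((np.cos(w)*d[0]+np.sin(w)*d[1])/1e3,(np.sin(w)*d[0]-np.cos(w)*d[1])/1e3,-d[2]/1e3,t))
E
python3 -m handwheel '[[0.043,-0.044,-0.018,-4],[0.086,-0.088,-0.036,-8],[0.129,-0.132,-0.054,-12],[0.172,-0.176,-0.072,-16],[0.215,-0.22,-0.09,-20]]' 0.6
python3 -c "
from h import *
goto(520.5,212.5,300,73)"
```

```text
clock: 0.72
eef_pos: [311.1, -242.6, 301.4]
eef_rot: [-3.141, -0.0, 0.697]
wrist_force: [1.5, 0.1, 0.2]
finger_gap: 47.6Traceback (most recent call last):
  File "<string>", line 3, in <module>
    goto(520.5,212.5,300,73)
    ~~~~^^^^^^^^^^^^^^^^^^^^
  File "h.py", line 28, in goto
    print("t%.2f"%s["clock"],p.round(1),"yaw",np.degrees(w).round(1),"F",s["wrist_force"].round(1),"gap",s["finger_gap"].round(1),"q6 %.2f"%s["joints"][5])
                                                                                                         ^^^^^^^^^^^^^^^^^^^^^
AttributeError: 'float' object has no attribute 'round'
```

```bash
sed -i 's/s\["finger_gap"\].round(1)/round(s["finger_gap"],1)/' h.py
python3 -m handwheel '[[0.052,-0.025,0,-5],[0.104,-0.05,0,-10],[0.156,-0.075,0,-15],[0.208,-0.1,0,-20],[0.26,-0.125,0,-25]]'
python3 -c "
from h import *
goto(520.5,212.5,300,73)"
```

```text
clock: 1.35
eef_pos: [430.7, 22.1, 301.6]
eef_rot: [-3.141, -0.001, 1.136]
wrist_force: [0.4, -1.4, -0.1]
finger_gap: 37.5
t1.35 [430.7  22.1 301.6] yaw 65.1 F [ 0.4 -1.4 -0.1] gap 37.5 q6 0.40
  rows: dx 0.2105 dy 0.0013 dz 0.0016 turn -7.9
```

```bash
python3 -m handwheel '[[0.05,0,0,-4],[0.1,0,0,-8],[0.15,0,0,-8],[0.19,0.001,0.001,-8],[0.2105,0.001,0.0015,-8]]'
python3 - <<'E'
from h import *
goto(520.5,212.5,300,73)
c=cams.get_calibration("wrist");im=cams.camera("wrist");print(c)
np.save("w1.npy",im);cv2.imwrite("pics/w1.png",cv2.resize(im[:,:,::-1],(800,600),interpolation=cv2.INTER_CUBIC))
for col in("red","yellow"):
    for a,ct,_ in blobs(im,col,30): print(col,a,ct,onz("wrist",*ct,105+(30 if col=="red" else 32),c).round(1))
E
```

```text
clock: 1.98
eef_pos: [520.5, 214.3, 299.3]
eef_rot: [-3.14, -0.0, 1.277]
wrist_force: [-0.8, -1.1, -0.1]
finger_gap: 37.5
t1.98 [520.5 214.3 299.3] yaw 73.2 F [-0.8 -1.1 -0.1] gap 37.5 q6 0.62
  rows: dx -0.0017 dy 0.0005 dz -0.0007 turn 0.2
{'vertical_fov': 65.70646984690485, 'cx': 255.04577929550268, 'cy': 191.69974753947204, 'R': array([[ 0.95730081, -0.2890898 , -0.00149922],
       [-0.27735956, -0.91989473,  0.27724603],
       [-0.08152812, -0.26499202, -0.96079779]]), 't': array([-435.69053905,  288.78334445,  574.60022498])}
red 213 [256.6 179.1] [521.6 213.3 135. ]
yellow 439 [215.1 112.7] [499.5 300.7 137. ]
```

View pics/w1.png

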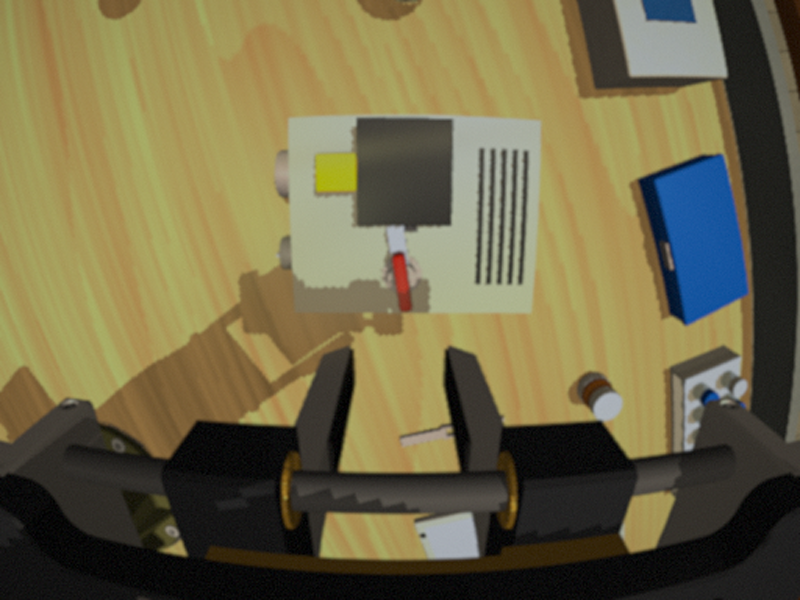

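The wrist view shows the lamp squarely: the deck corners are at about (290,118), (541,122), (532,312), (294,310) in the enlarged picture. The red bar at (402,282) leans a few degrees, and the lip is at (336,173).

Run:
```python
from h import *
c=cams.get_calibration("wrist");im=np.load("w1.npy")
C=[onz("wrist",u*.64,v*.64,105,c) for u,v in[(290,118),(541,122),(532,312),(294,310)]]
for p in C: print(p.round(1))
FL,RL,RR,FR=[p[:2] for p in C]
x=RR+RL-FR-FL;y=FL+RL-FR-RR
print("c",np.mean(C,0).round(1),np.linalg.norm(x)/2,np.linalg.norm(y)/2,np.degrees([np.arctan2(x[1],x[0]),np.arctan2(-y[0],y[1])]))
for col in("red","yellow"):
    for a,ct,m in blobs(im,col,30):
        pts=np.array([onz("wrist",u,v,140.5 if col=="red" else 137,c)[:2] for v,u in np.argwhere(m)])
        (ct2,sz,an)=cv2.minAreaRect(pts.astype(np.float32))
        w,V=np.linalg.eigh(np.cov(pts.T));print(col,ct2,sz,an,np.degrees(np.arctan2(V[1,1],V[0,1])))
```

```text
[474.4 359.  105. ]
[664.4 300.3 105. ]
[618.7 148.8 105. ]
[426.5 208.6 105. ]
c [546.  254.2 105. ] 200.11004846186546 158.03972302979338 [-17.22955554 -17.23104758]
red (522.0813598632812, 214.315673828125) (41.10109329223633, 7.679684638977051) 82.32974243164062 81.8355700078433
yellow (499.38092041015625, 303.1002502441406) (21.42976188659668, 28.296382904052734) 72.68104553222656 165.63179011758083
```

```bash
sed -i 's/^LC=.*/LC=np.array([545.5,254.5]);LW=-0.3005/' h.py
python3 -m handwheel '[[-0.001,0.002,0.05,-7],[-0.001,0.002,0.1,-7],[-0.001,0.002,0.14,-7],[-0.001,0.002,0.165,-7],[-0.001,0.002,0.165,-7]]'
python3 -c "
from h import *
goto(*L(-10,-47),127,81)"
```

```text
clock: 2.65
eef_pos: [521.2, 213.2, 132.6]
eef_rot: [-3.137, 0.001, 1.399]
wrist_force: [-0.2, -0.6, -0.2]
finger_gap: 37.8
t2.65 [521.2 213.2 132.6] yaw 80.2 F [-0.2 -0.6 -0.2] gap 37.8 q6 0.49
  rows: dx -0.0005 dy 0.0009 dz 0.0056 turn -0.8
```

```bash
python3 -m handwheel '[[0,0.001,0.0055,-1],[0,0.001,0.0055,-1]]'
python3 -m handwheel '[[0,0,0,0],[0,0,0,0],[0,0,0,0],[0,0,0,0]]' 1 30
python3 -c "
from h import *
goto(*L(-10,-47),127,81)"
```

```text
clock: 2.9
eef_pos: [522.3, 212.9, 127.6]
eef_rot: [-3.137, 0.001, 1.417]
wrist_force: [0.1, -0.4, -0.2]
finger_gap: 37.6
clock: 3.4
eef_pos: [522.1, 213.3, 128.7]
eef_rot: [-3.137, 0.0, 1.417]
wrist_force: [-6.7, -0.1, 11.0]
finger_gap: 10.1
t3.40 [522.1 213.3 128.7] yaw 81.2 F [-6.7 -0.1 11. ] gap 10.1 q6 0.47
  rows: dx -0.0007 dy 0.0000 dz 0.0017 turn 0.2
```

```bash
python3 -m handwheel '[[0,0,0,-9],[0,0,0,-18],[0,0,0,-27],[0,0,0,-36],[0,0,0,-45]]'
python3 -c "
from h import *
goto(*L(-10,-47),127,163)"
```

```text
clock: 4.03
eef_pos: [520.7, 213.0, 128.8]
eef_rot: [-3.135, -0.004, 2.208]
wrist_force: [-12.6, -4.2, 8.5]
finger_gap: 9.9
t4.03 [520.7 213.  128.8] yaw 126.5 F [-12.6  -4.2   8.5] gap 9.9 q6 -0.32
  rows: dx -0.0011 dy 0.0008 dz 0.0018 turn -36.5
```

```bash
python3 -m handwheel '[[0.0005,-0.0006,0,-9],[0.0005,-0.0006,0,-18],[0.0005,-0.0006,0,-27],[0.0005,-0.0006,0,-34],[0.0005,-0.0006,0,-38]]'
python3 -c "
from h import *
goto(*L(-10,-47),127,163)
print(read_state()['moment'])"
```

```text
clock: 4.65
eef_pos: [519.8, 212.0, 128.8]
eef_rot: [-3.137, -0.008, 2.874]
wrist_force: [-3.5, -8.1, 2.4]
finger_gap: 9.6
t4.65 [519.8 212.  128.8] yaw 164.7 F [-3.5 -8.1  2.4] gap 9.6 q6 -0.98
  rows: dx -0.0020 dy 0.0012 dz 0.0018 turn 1.7
[-1.53089332  0.23844586 -0.37618166]
```

```bash
python3 -m handwheel '[[0,0,0,1],[0,0,0,1],[0,0,0,1]]' 0.62
python3 -m handwheel '[[0,0,-0.04,1],[0,0,-0.09,1],[0,0,-0.11,1]]'
python3 -c "
from h import *
goto(*L(-66,35),220,162.8)"
```

```text
clock: 5.03
eef_pos: [519.8, 212.1, 128.9]
eef_rot: [-3.137, -0.008, 2.856]
wrist_force: [0.5, -0.3, -0.7]
finger_gap: 34.5
clock: 5.4
eef_pos: [521.3, 212.7, 241.9]
eef_rot: [-3.139, -0.005, 2.838]
wrist_force: [0.0, -0.4, -0.1]
finger_gap: 36.1
t5.40 [521.3 212.7 241.9] yaw 162.6 F [ 0.  -0.4 -0.1] gap 36.1 q6 -0.95
  rows: dx 0.0555 dy 0.0819 dz 0.0219 turn -0.2
```

```bash
python3 -m handwheel '[[0.02,0.03,0,0],[0.04,0.06,0,0],[0.0555,0.082,0.01,0],[0.0555,0.082,0.02,0]]' 0.4
python3 - <<'E'
from h import *
goto(*L(-66,35),133,162.8)
c=cams.get_calibration("wrist");im=cams.camera("wrist")
cv2.imwrite("pics/w2.png",cv2.resize(im[:,:,::-1],(640,480)))
for col,z in(("red",140.5),("yellow",137)):
    for a,ct,m in blobs(im,col,30):
        pts=np.array([onz("wrist",u,v,z,c)[:2] for v,u in np.argwhere(m)])
        w,V=np.linalg.eigh(np.cov(pts.T));print(col,a,cv2.minAreaRect(pts.astype(np.float32)),np.degrees(np.arctan2(V[1,1],V[0,1])))
print(L(-59,35))
E
```

```text
clock: 5.9
eef_pos: [492.1, 308.9, 221.5]
eef_rot: [-3.139, -0.005, 2.841]
wrist_force: [-0.3, 0.1, -1.0]
finger_gap: 56.5
t5.90 [492.1 308.9 221.5] yaw 162.7 F [-0.3  0.1 -1. ] gap 56.5 q6 -0.77
  rows: dx -0.0011 dy -0.0011 dz 0.0885 turn -0.1
red 283 ((518.1480102539062, 214.80860900878906), (11.580801010131836, 38.316864013671875), 70.93152618408203) 157.11537035559724
yellow 904 ((501.5735168457031, 303.3856201171875), (28.811670303344727, 30.199003219604492), 72.80386352539062) -176.94845243143078
[499.50379636 305.39547378]
```

View pics/w2.png

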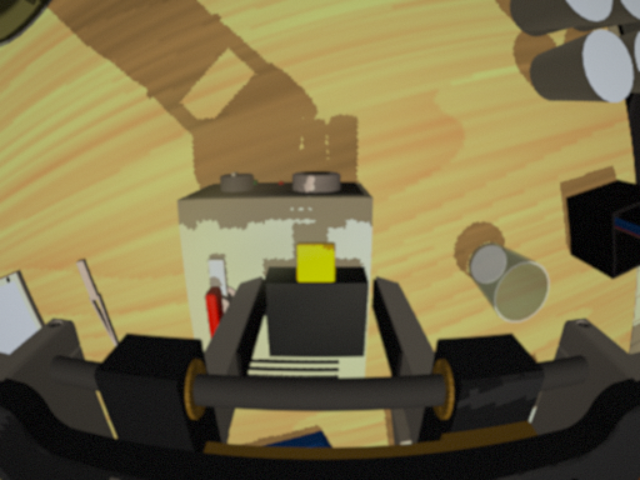

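The clamp bar and arm now point to the lamp's front, and the lip at (315,262) sits centred between the fingers. I'll descend and grip it across its width.

```bash
python3 -m handwheel '[[-0.002,-0.0017,0.04,0],[-0.002,-0.0017,0.075,0],[-0.002,-0.0017,0.0885,0],[-0.002,-0.0017,0.0885,0]]'
python3 -m handwheel '[[0,0,0,0],[0,0,0,0],[0,0,0,0]]' 1 12
python3 -c "
from h import *
goto(*L(-66,35),133,162.8)"
```

```text
clock: 6.45
eef_pos: [493.2, 304.8, 131.6]
eef_rot: [-3.137, -0.006, 2.839]
wrist_force: [0.7, 1.0, -0.0]
finger_gap: 56.5
clock: 6.82
eef_pos: [493.4, 304.9, 132.2]
eef_rot: [-3.138, -0.006, 2.839]
wrist_force: [-0.1, -0.6, 0.1]
finger_gap: 29.9
t6.83 [493.4 304.9 132.2] yaw 162.7 F [-0.1 -0.6  0.1] gap 29.9 q6 -0.78
  rows: dx 0.0013 dy 0.0023 dz -0.0008 turn -0.1
```

```bash
python3 -m handwheel '[[0,0,0,0],[-0.0071,0,-0.0171,0],[-0.0175,0,-0.0325,0],[-0.0308,0,-0.0455,0],[-0.0308,0,-0.0455,0]]'
python3 -c "
from h import *
goto(*L(-66+31,34),177.7,162.8)"
```

```text
clock: 7.45
eef_pos: [523.9, 296.1, 178.6]
eef_rot: [-3.14, -0.004, 2.839]
wrist_force: [-0.3, 5.4, 3.2]
finger_gap: 27.7
t7.45 [523.9 296.1 178.6] yaw 162.6 F [-0.3  5.4  3.2] gap 27.7 q6 -0.82
  rows: dx 0.0021 dy 0.0006 dz 0.0009 turn -0.2
```

```bash
python3 -m handwheel '[[-0.0156,0,-0.0101,0],[-0.0328,0,-0.017,0],[-0.0511,0,-0.0202,0],[-0.0697,0,-0.0198,0],[-0.088,0,-0.0157,0]]'
python3 -m handwheel '[[-0.002,0,0.001,0],[-0.003,0,0.001,0]]'
python3 -c "
from h import *
goto(*L(24+29.6,35),193,162.8)"
```

```text
clock: 8.07
eef_pos: [608.1, 270.4, 193.8]
eef_rot: [-3.141, -0.005, 2.839]
wrist_force: [-1.4, 5.7, -3.2]
finger_gap: 27.8
clock: 8.32
eef_pos: [609.8, 270.0, 193.2]
eef_rot: [-3.14, -0.008, 2.84]
wrist_force: [-12.5, 2.4, 7.2]
finger_gap: 27.7
t8.32 [609.8 270.  193.2] yaw 162.7 F [-12.5   2.4   7.2] gap 27.7 q6 -0.91
  rows: dx 0.0032 dy 0.0011 dz 0.0002 turn -0.1
```

```bash
python3 -m handwheel '[[0.002,0,0,0],[0.002,0,0,0]]' 0.4
python3 -m handwheel '[[0.001,0,-0.03,0],[0.001,0,-0.06,0],[0.03,0,-0.06,0],[0.065,0,-0.06,0],[0.065,0,-0.06,0]]'
python3 - <<'E'
from h import *
goto(*L(-10,35),123,162.8)
c=cams.get_calibration("wrist");im=cams.camera("wrist")
cv2.imwrite("pics/w3.png",cv2.resize(im[:,:,::-1],(640,480)))
for col,z in(("red",140.5),("yellow",195),("orange",131)):
    for a,ct,m in blobs(im,col,30):
        pts=np.array([onz("wrist",u,v,z,c)[:2] for v,u in np.argwhere(m)])
        print(col,a,ct,cv2.minAreaRect(pts.astype(np.float32)))
print(L(-10,35))
E
```

```text
clock: 8.57
eef_pos: [607.7, 270.7, 193.1]
eef_rot: [-3.14, -0.008, 2.84]
wrist_force: [0.6, 0.2, -0.0]
finger_gap: 44.4
clock: 9.2
eef_pos: [544.7, 290.6, 254.1]
eef_rot: [-3.14, -0.007, 2.842]
wrist_force: [0.7, 0.3, 0.7]
finger_gap: 56.4
t9.20 [544.7 290.6 254.1] yaw 162.8 F [0.7 0.3 0.7] gap 56.4 q6 -0.84
  rows: dx -0.0014 dy 0.0007 dz 0.1311 turn 0.0
red 191 [175.3 195.3] ((523.638671875, 211.6511993408203), (7.34250545501709, 34.38151931762695), 73.95670318603516)
yellow 217 [254.9 280.8] ((611.1224975585938, 270.1115417480469), (27.526256561279297, 7.801526069641113), 72.88375854492188)
orange 35 [255.2 185.5] ((541.5516967773438, 292.1243896484375), (25.71346664428711, 1.0643560886383057), 72.85256958007812)
[546.30803823 290.89157972]
```

View pics/w3.png

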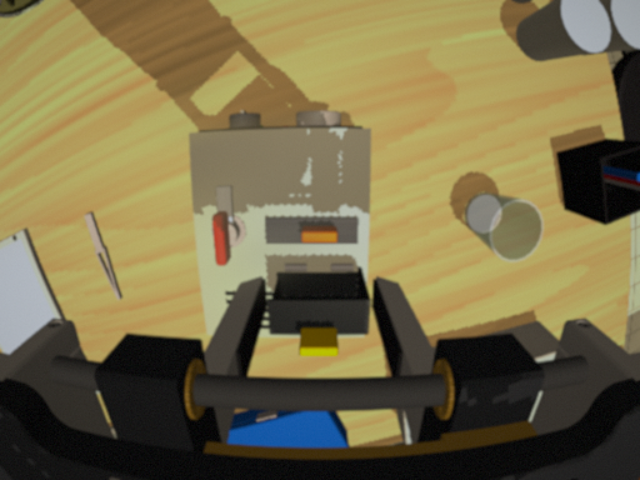

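Cover standing back, red clamp to the front, orange tab at (319,232). I'll check the tab position closely against the projected model before I descend.

Run:
```python
from h import *
c=cams.get_calibration("wrist");im=cams.camera("wrist")
print("cam",(-c["R"].T@c["t"]).round())
f=192/np.tan(np.radians(c["vertical_fov"]/2))
def proj(X):
    p=c["R"]@X+c["t"];r=np.hypot(p[0],p[1]);th=np.arctan2(r,p[2]);return np.array([c["cx"]+f*th*p[0]/r,c["cy"]+f*th*p[1]/r])
for z in(131,109):
    print(z,[proj(np.r_[L(-10+dx,35+dy),z]).round(1).tolist() for dx in(-5,5) for dy in(-15,15)])
print("slot/flange 109",[proj(np.r_[L(-10+dx,35+dy),109]).round(1).tolist() for dx,dy in((-12,-48),(12,-48),(-12,34),(12,34))])
x0,y0=200,160
cv2.imwrite("pics/w4.png",cv2.resize(im[y0:y0+50,x0:x0+100,::-1],(800,400),interpolation=cv2.INTER_NEAREST))
```

```text
cam [469. 314. 427.]
131 [[241.3, 184.4], [270.5, 184.4], [241.4, 193.8], [270.3, 193.8]]
109 [[242.2, 179.4], [269.5, 179.5], [242.3, 188.2], [269.4, 188.2]]
slot/flange 109 [[212.2, 173.3], [212.9, 194.3], [286.8, 173.3], [286.3, 194.3]]
```

View pics/w4.png

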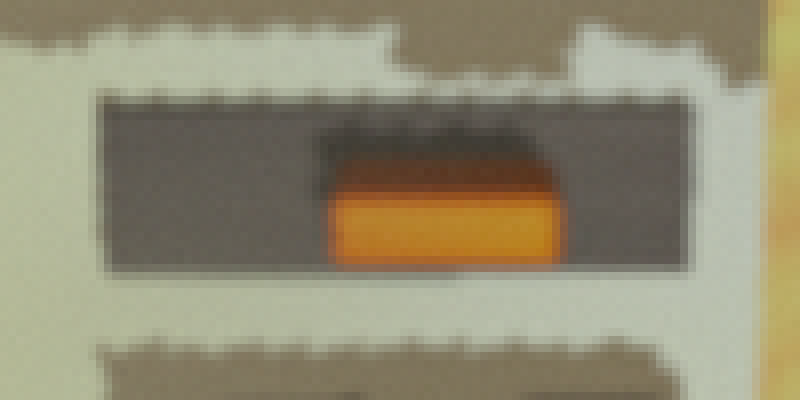

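The tab's top face spans u 241–270, v 184–193.5, which matches the prediction to within half a pixel. I'll descend and grip across its 30 mm length, with the tips 6 mm above the flange.

```bash
python3 -m handwheel '[[-0.0014,0.0007,0.05,0],[-0.0014,0.0007,0.1,0],[-0.0014,0.0007,0.125,0],[-0.0014,0.0007,0.131,0],[-0.0014,0.0007,0.131,0]]'
python3 -m handwheel '[[0,0,0,0],[0,0,0,0],[0,0,0,0],[0,0,0,0]]' 1 30
python3 -c "
from h import *
goto(*L(-10,35),123,162.8)"
```

```text
clock: 9.93
eef_pos: [547.5, 290.0, 123.2]
eef_rot: [-3.14, -0.007, 2.84]
wrist_force: [-0.2, -0.1, 0.7]
finger_gap: 56.4
clock: 10.42
eef_pos: [547.7, 290.1, 123.8]
eef_rot: [-3.141, -0.006, 2.84]
wrist_force: [0.2, 0.2, 3.5]
finger_gap: 29.6
t10.43 [547.7 290.1 123.8] yaw 162.7 F [0.2 0.2 3.5] gap 29.6 q6 -0.84
  rows: dx 0.0015 dy 0.0003 dz 0.0008 turn -0.1
```

```bash
python3 -m handwheel '[[0.0008,0,-0.015,0],[0.0008,0,-0.035,0],[0.0008,0,-0.06,0],[0.0008,0,-0.09,0],[0.0008,0,-0.12,0]]'
python3 -c "
from h import *
goto(*L(-10,35),248,162.8)"
```

```text
clock: 11.05
eef_pos: [547.5, 290.2, 245.7]
eef_rot: [-3.141, -0.006, 2.84]
wrist_force: [0.6, 0.2, -2.1]
finger_gap: 29.9
t11.05 [547.5 290.2 245.7] yaw 162.7 F [ 0.6  0.2 -2.1] gap 29.9 q6 -0.84
  rows: dx 0.0013 dy 0.0003 dz -0.0023 turn -0.1
```

The lift was free: about 2 N downward on the wrist, the gap held at 29.9 mm. The tool can't be tilted, so I'll pivot the holder in the pads (jaw axis = its y axis) by nudging the frame against the lamp's fixed right-hand deck edge.

```bash
python3 -m handwheel '[[0,0,-0.025,0],[0,0,-0.045,0],[-0.015,-0.035,-0.045,9],[-0.035,-0.075,-0.045,18],[-0.055,-0.11,-0.045,27]]'
python3 -c "
from h import *
goto(*L(70,-115),290,72.8)"
```

```text
clock: 11.68
eef_pos: [567.4, 167.5, 291.5]
eef_rot: [-3.139, -0.005, 2.364]
wrist_force: [-0.0, -0.1, -1.7]
finger_gap: 29.7
t11.68 [567.4 167.5 291.5] yaw 135.4 F [-0.  -0.1 -1.7] gap 29.7 q6 -0.57
  rows: dx -0.0383 dy -0.0234 dz 0.0015 turn 62.6
```

```bash
python3 -m handwheel '[[-0.02,-0.012,0,10],[-0.0383,-0.0234,0,20],[-0.0383,-0.0234,0,30],[-0.0383,-0.0234,0,40],[-0.0383,-0.0234,0,50]]'
python3 -m handwheel '[[0,0,0,8],[0,0,0,12.5],[0,0,0,12.5]]'
python3 -c "
from h import *
goto(*L(70,-100),155,72.8)"
```

```text
clock: 12.3
eef_pos: [578.1, 123.9, 292.3]
eef_rot: [-3.137, -0.001, 1.485]
wrist_force: [0.5, 0.1, -1.2]
finger_gap: 29.5
clock: 12.68
eef_pos: [578.0, 124.0, 293.1]
eef_rot: [-3.137, -0.0, 1.268]
wrist_force: [-0.5, 0.6, -0.9]
finger_gap: 29.6
t12.68 [578.  124.  293.1] yaw 72.6 F [-0.5  0.6 -0.9] gap 29.6 q6 0.45
  rows: dx 0.0151 dy 0.0002 dz 0.1381 turn -0.2
```

```bash
python3 -m handwheel '[[0,0,0.04,0],[0,0,0.085,0],[0,0,0.12,0],[0,0,0.138,0],[0,0,0.138,0]]' - 15
python3 -m handwheel '[[0.012,0,0,0],[0.024,0,0,0],[0.034,0,0,0],[0.042,0,0,0],[0.048,0,0,0]]'
python3 - <<'E'
from h import *
goto(*L(70,-34),155,72.8)
im=cams.camera("side");cv2.imwrite("pics/side1.png",cv2.resize(im[140:300,140:340,::-1],(800,640)[:2] if 0 else (750,600),interpolation=cv2.INTER_CUBIC))
E
```

```text
clock: 13.3
eef_pos: [577.3, 124.1, 154.9]
eef_rot: [-3.136, 0.0, 1.269]
wrist_force: [-0.4, -0.8, -0.0]
finger_gap: 29.9
clock: 13.92
eef_pos: [591.7, 170.3, 154.7]
eef_rot: [-3.136, 0.001, 1.269]
wrist_force: [-0.5, -3.0, -2.0]
finger_gap: 29.8
t13.93 [591.7 170.3 154.7] yaw 72.7 F [-0.5 -3.  -2. ] gap 29.8 q6 0.52
  rows: dx 0.0328 dy 0.0009 dz -0.0003 turn -0.1
```

View pics/side1.png

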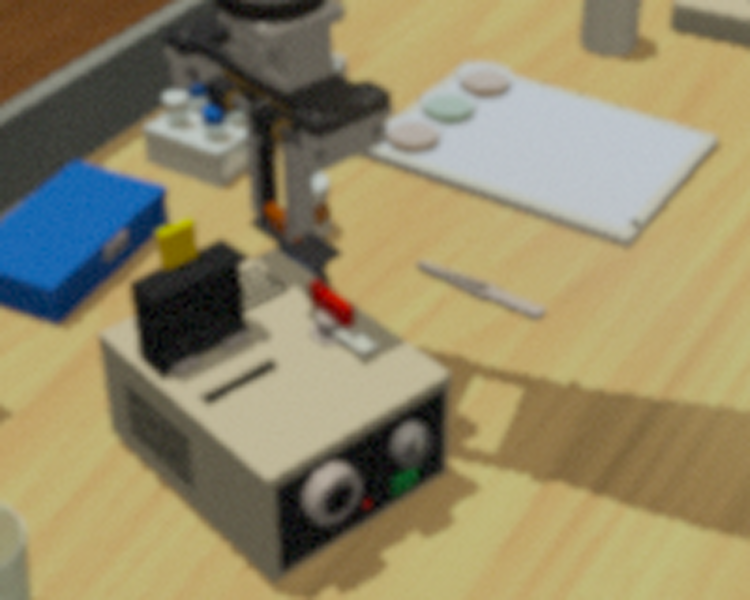

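The holder (at 290,240) is against the right deck edge and yielding at about 3 N. I'll go on pushing.

```bash
python3 -m handwheel '[[0.008,0,0,0],[0.016,0,0,0],[0.024,0,0,0],[0.031,0,0,0],[0.033,0,0,0]]'
python3 - <<'E'
from h import *
goto(*L(70,-34),155,72.8)
im=cams.camera("wrist");cv2.imwrite("pics/w5.png",cv2.resize(im[:,:,::-1],(640,480)))
E
```

```text
clock: 14.6
eef_pos: [601.6, 202.8, 154.6]
eef_rot: [-3.136, 0.0, 1.269]
wrist_force: [-0.3, -1.6, -1.6]
finger_gap: 30.0
t14.60 [601.6 202.8 154.6] yaw 72.7 F [-0.3 -1.6 -1.6] gap 30.0 q6 0.57
  rows: dx -0.0012 dy 0.0011 dz -0.0004 turn -0.1
```

View pics/w5.png

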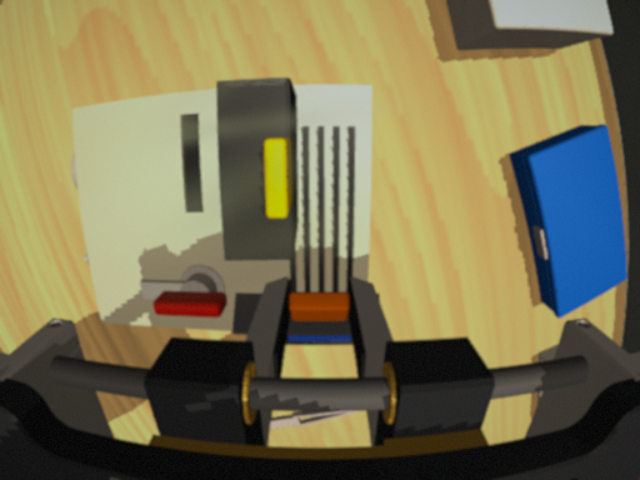

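The tab is now tipped and the blue glass shows behind it at (320,338). I'll tighten the grip, lift clear and carry it to the panel.

```bash
python3 -m handwheel '[[0,0,0,0],[0,0,0,0],[0,0,-0.025,0],[0,0,-0.06,0],[0,0,-0.085,0]]' - 40
python3 -m handwheel '[[-0.04,0.009,0,0],[-0.09,0.02,0,0],[-0.14,0.031,0,0],[-0.19,0.042,0,0],[-0.24,0.053,0,0]]'
python3 -c "
from h import *
goto(566,-209,140,72.8)"
```

```text
clock: 15.28
eef_pos: [602.3, 202.8, 241.4]
eef_rot: [-3.137, -0.001, 1.269]
wrist_force: [-0.2, -0.5, -0.5]
finger_gap: 29.4
clock: 15.9
eef_pos: [581.4, -43.6, 241.1]
eef_rot: [-3.138, -0.002, 1.269]
wrist_force: [0.7, -0.6, -1.1]
finger_gap: 29.4
t15.90 [581.4 -43.6 241.1] yaw 72.7 F [ 0.7 -0.6 -1.1] gap 29.4 q6 0.16
  rows: dx -0.1625 dy 0.0344 dz 0.1011 turn -0.1
```

```bash
python3 -m handwheel '[[-0.04,0.009,0,0],[-0.085,0.018,0,0],[-0.125,0.027,0.02,0],[-0.15,0.032,0.06,0],[-0.1625,0.0344,0.09,0]]'
python3 -m handwheel '[[0,0,0.01,0],[0,0,0.01,0],[0,0,0.01,0]]'
python3 - <<'E'
from h import *
goto(566,-209,140,72.8)
print(read_state()["qd"].round(3))
a=cams.camera("side");b=cams.camera("scene")
np.save("a.npy",a);np.save("b.npy",b)
o=np.hstack([cv2.resize(a[60:220,200:360],(400,400),interpolation=cv2.INTER_CUBIC),cv2.resize(b[160:320,110:270],(400,400),interpolation=cv2.INTER_CUBIC)])
cv2.imwrite("pics/fin.png",o[:,:,::-1])
E
```

```text
clock: 16.52
eef_pos: [565.2, -210.0, 149.2]
eef_rot: [-3.138, -0.002, 1.268]
wrist_force: [0.3, -0.1, -0.8]
finger_gap: 29.1
clock: 16.9
eef_pos: [565.8, -209.5, 140.7]
eef_rot: [-3.14, -0.002, 1.269]
wrist_force: [0.1, -0.2, -1.2]
finger_gap: 29.4
t16.90 [ 565.8 -209.5  140.7] yaw 72.7 F [ 0.1 -0.2 -1.2] gap 29.4 q6 -0.11
  rows: dx 0.0005 dy 0.0000 dz 0.0007 turn -0.1
[-0.001 -0.003  0.    -0.001 -0.005 -0.001]
```

View pics/fin.png

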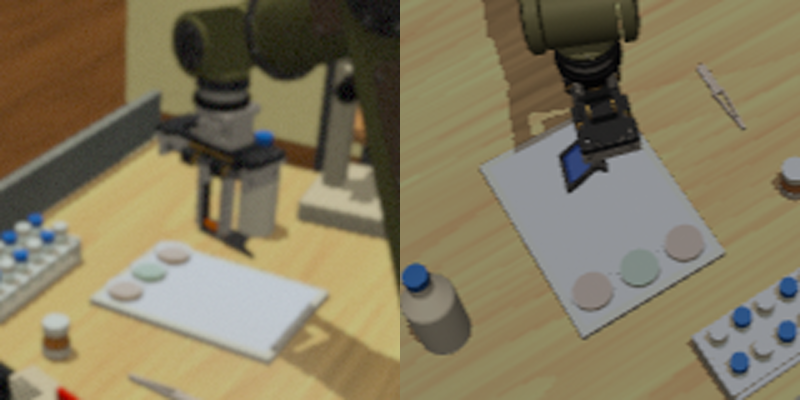

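The glass hangs tilted over the panel, with blue light visible through it at (573,167) on the right half. Next I'll measure the tilt from the glass centroid, and from the frame's lowest edge in the enlarged view.

Run:
```python
from h import *
b=np.load("b.npy");s=read_state();p=s["eef_pos"];w=s["eef_rot"][2];tx=np.array([np.cos(w),np.sin(w),0]);ty=np.array([np.sin(w),-np.cos(w),0])
h=cv2.cvtColor(b,cv2.COLOR_RGB2HSV);m=((h[...,0]>100)&(h[...,0]<130)&(h[...,1]>110));m[:200]&=True
n,l,st,ct=cv2.connectedComponentsWithStats(m.astype(np.uint8))
q=[(st[i,4],ct[i].round(1),st[i,:4]) for i in range(1,n) if st[i,4]>10 and 150<ct[i][0]<230 and 190<ct[i][1]<260];print(q)
c=cams.get_calibration("scene");f=192/np.tan(np.radians(c["vertical_fov"]/2))
def proj(X):
    v=c["R"]@X+c["t"];return (np.array([c["cx"],c["cy"]])+f*v[:2]/v[2]).round(1)
for a in(25,35,45,55,65):
    r=np.radians(a);d=-tx*np.sin(r)-np.array([0,0,np.cos(r)])
    print(a,"glass",proj(p+50.4*d),"bottom corners",proj(p+80.4*d+28*ty),proj(p+80.4*d-28*ty),"glass z",(p+50.4*d).round(0))
o=cv2.resize(b[205:245,165:215,::-1],(750,600),interpolation=cv2.INTER_NEAREST);cv2.imwrite("pics/fz.png",o)
```

```text
[(np.int32(89), array([179.4, 225.1]), array([175, 218,  11,  15], dtype=int32))]
25 glass [186.2 224.7] bottom corners [185.2 237.3] [181.4 222.6] glass z [ 559. -230.   95.]
35 glass [183.7 224.6] bottom corners [181.1 237.2] [177.5 222.5] glass z [ 557. -237.   99.]
45 glass [181.4 224.2] bottom corners [177.4 236.7] [173.9 221.9] glass z [ 555. -244.  105.]
55 glass [179.4 223.6] bottom corners [174.2 235.8] [170.6 220.9] glass z [ 553. -249.  112.]
65 glass [177.7 222.8] bottom corners [171.4 234.5] [167.9 219.5] glass z [ 552. -253.  119.]
```

View pics/fz.png

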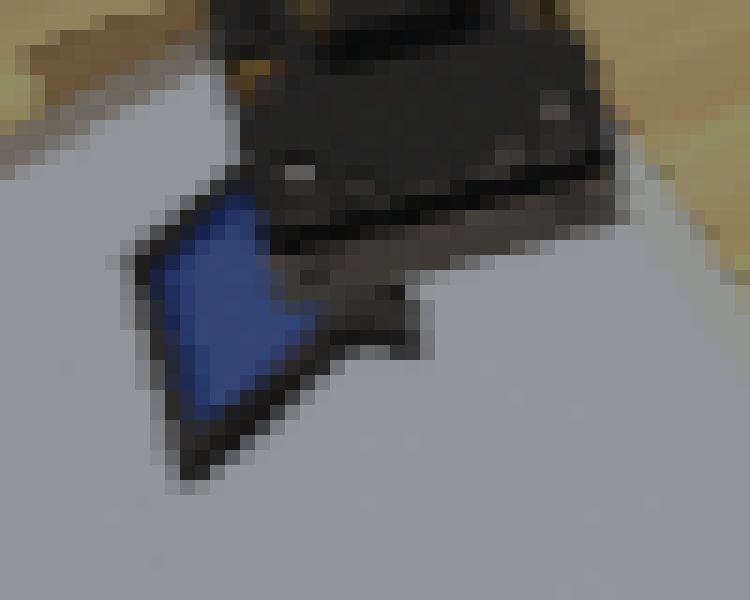

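The frame's bottom corners are at (177,237) and (173.7,222), which matches the 45° prediction to about half a pixel. The glass is at z≈105, about 93 mm above the panel. I'll lower it 5 mm, let it settle, check and hand in.

```bash
python3 -m handwheel '[[0,0,0.005,0],[0,0,0.005,0],[0,0,0.005,0],[0,0,0.005,0],[0,0,0.005,0]]'
python3 - <<'E'
from h import *
from cell import manip
goto(566,-209,135,72.8);print(read_state()["qd"].round(3))
im=cams.camera("side")
for col in("red","yellow"): print(col,[(a,c) for a,c,_ in blobs(im,col,20)])
print(manip.sign_off())
E
```

```text
clock: 17.62
eef_pos: [565.7, -209.6, 135.5]
eef_rot: [-3.14, -0.002, 1.268]
wrist_force: [-1.3, 0.6, -2.4]
finger_gap: 29.7
t17.62 [ 565.7 -209.6  135.5] yaw 72.7 F [-1.3  0.6 -2.4] gap 29.7 q6 -0.11
  rows: dx 0.0007 dy 0.0001 dz 0.0005 turn -0.1
[ 0.001 -0.    -0.    -0.002 -0.001 -0.   ]
red [(np.int32(47), array([228. , 220.3])), (np.int32(147), array([ 77.1, 335.7]))]
yellow [(np.int32(37), array([185.9, 201.6]))]
the job is handed in; nothing more can be done
None
```

The job is handed in at 17.6 s: the filter holder is held still over the lit panel, gripped only by its orange tab.

- **Clamp and cover:** I turned the clamp anticlockwise to its stop and folded the cover back by its lip to its stop. Both still stood open in the wrist picture taken just before I carried the holder to the panel. The last side picture puts the lip well back from its shut position.
- **Tipping the glass:** I drew the holder straight up. The tool itself can't be tilted, so I turned the holder in the pads by pressing its frame against the lamp's fixed right-hand deck edge, at about 3 N. The edge bore on the frame across the glass area. By the sizes given, the glass sits about 1 mm back from the frame's faces, so only the steel should have touched it. I did not check that separately.
- **Last checks:** The frame's bottom corners fit a 45° tilt to about half a pixel. The glass centre is about 88 mm above the panel. The joints are at rest and the grip is steady at 40 N with a 29.7 mm gap.
- **Disagreement:** The centroid of the blue area sat about 2 pixels off the 45° prediction. That is most likely because the gripper hides part of the glass, so I relied on the corners.
- **Loose things:** The dishes, jar and forceps looked undisturbed in the last pictures. I did not measure their positions again.

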